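# Unload the wood-slice gluing jig

## Task

Unload the gluing jig: flip its red toggle clamp fully open, then lift the pressing plate by its blue grip straight up off the two locating pins, keeping it level so that it does not jam, and lay it flat in the middle of the cork mat. Then drive the orange knock-out peg right down with the held mallet, so that the wooden slices rise out of their pockets. Put every slice into the yellow tray and the mallet back on its green mat, and leave the glue bottle, the branch and the bark alone.

Things in the scene. Friction and masses are not known exactly. Their poses are not given: they have to be found in the camera images.
- jig: Fixed plywood jig. Origin: centre of its underside, on the table; z up, y along it. Bed 100 (x) x 230 (y) x 40 mm high; square pockets 40 mm wide at y = -66, -22, 22, 66 mm (x = 0). Steel locating pins 10 mm thick at (0, -93) and (0, 93) mm, tops 78 mm above the table. Clamp at the +y end (its cheeks, x +-17, y 117 to 139 mm, are 68 mm high), knock-out peg at the -y end.
- clamp (a joint): Toggle clamp angle, rad: 0 = closed (handle leans to the jig's -y, over the plate; a short tongue lies over the plate's end), 1.3 = fully open (handle leans out to +y, tongue clear). Axis along the jig's x at y 126, z 58 mm in the jig's frame. Pushed past upright (0.65) with under 2 N it falls to the other stop and stays there.
- clamp_tip (a point): Centre of the red ball, 24 mm across, at the end of the toggle's red handle, 75 mm from its axis (handle 12 mm thick). Closed: at (0, 81, 118) mm in the jig's frame; open: at (0, 171, 118) mm.
- plate: Loose brown wooden pressing plate, 90 (x) x 220 (y) x 12 mm, 320 g, lying on the bed, its two 12 mm holes (y = +-93 mm) over the 10 mm pins; it hides the slices. Origin: centre of its underside; z up. Blue grip block in the middle of its top: 24 (x) x 70 (y) x 40 mm high. Free of the pins once its underside is over 38 mm above the bed.
- plate_grip (a point): Point on the blue grip block of the plate, on its axis, 37 mm above the plate's underside and 15 mm below the block's top.
- ejector (a joint): Travel of the knock-out peg, m: 0 = up, 0.016 = driven right down. It needs about 6 N (more when fast), and stays where it is left. As it goes down, pads under all four pockets raise the slices by the same distance.
- ejector_top (a point): Centre of the top face of the orange knock-out peg, head 30 mm across; at (0, -140) mm in the jig's frame, 68 mm above the table when up, 52 mm when driven right down.
- mallet: Loose mallet, 400 g, standing on an end face of its head. Origin: centre of that lower face, z up. Head: upright black cylinder 60 mm across, 64 mm high; its end faces strike. Handle: square bar 20 x 20 mm, level, 32 mm above the lower face, running to -x of the mallet from x = -30 to -175 mm; its end is orange.
- mallet_grip (a point): Point on the axis of the mallet's handle, 65 mm from the head's axis: the place to grip.
- mallet_mid (a point): Middle of the whole mallet, on the handle's axis, 75 mm from the head's axis.
- mallet_mat: Fixed green mat for the mallet, 240 (x) x 90 (y) x 4 mm, flat on the table. Origin: centre of its underside; the mallet starts along its x.
- cork_mat: Fixed cork mat for the plate, 250 (x) x 150 (y) x 4 mm, flat on the table. Origin: centre of its underside.
- tray: Fixed yellow open tray, 200 (x) x 160 (y) x 30 mm outside, walls and floor 5 mm. Origin: centre of its underside.
- slice1: Loose round slice of a branch, 36 mm across, 20 mm high, 30 g, bark round the rim; absent in some runs. Origin: centre of its underside. It starts in one of the jig's pockets (slice1: y = -66 mm), its top 2 mm below the bed's top; with the peg driven down it stands 14 mm proud of the bed.
- slice2: Loose round slice of a branch, 36 mm across, 20 mm high, 30 g, bark round the rim; absent in some runs. Origin: centre of its underside. It starts in one of the jig's pockets (slice2: y = -22 mm), its top 2 mm below the bed's top; with the peg driven down it stands 14 mm proud of the bed.
- slice3: Loose round slice of a branch, 36 mm across, 20 mm high, 30 g, bark round the rim; absent in some runs. Origin: centre of its underside. It starts in one of the jig's pockets (slice3: y = 22 mm), its top 2 mm below the bed's top; with the peg driven down it stands 14 mm proud of the bed.
- slice4: Loose round slice of a branch, 36 mm across, 20 mm high, 30 g, bark round the rim; absent in some runs. Origin: centre of its underside. It starts in one of the jig's pockets (slice4: y = 66 mm), its top 2 mm below the bed's top; with the peg driven down it stands 14 mm proud of the bed.
- glue_bottle: Bystander: white glue bottle with orange cap, 50 mm across, 120 mm high. Origin: centre of its underside.
- branch: Bystander: upright branch 26 mm thick on a wooden disc 52 mm across, 115 mm high. Origin: centre of its underside.
- bark: Bystander: dark lump of bark, about 50 x 70 x 85 mm. Origin: centre of its underside.
There are look-alikes about, which are no part of the job. Leave any pink look-alike of the plate alone. What is shaped like the mallet but pink is not meant.

How it is judged:
On the way, in this order (a step that is already met when the one before it is completed fails the run):
1. the toggle clamp is flipped open while the plate is still down on its seat (value of joint clamp above 1.1 rad and z of plate in the frame of jig below 0.046 m), for 0.2 s.
2. the plate is lifted straight up clear of the pins: still over its seat (within 30 mm) and level (within 0.12 rad) (z of plate in the frame of jig above 0.08 m and horizontal distance between plate and jig below 0.03 m and angle between plate's own z axis and vertical below 0.12 rad), for 0.05 s.
3. the plate lies flat on the cork mat (horizontal distance between plate and cork_mat below 0.06 m and height (world z) of plate below 0.012 m and angle between plate's own z axis and vertical below 0.1 rad and contact force between plate and the fingers below 0.2 N), for 0.2 s.
4. the knock-out peg is driven right down (over 13 mm) by the mallet (value of joint ejector above 0.013 m and contact force between mallet and ejector above 0.5 N), for 0.02 s.
At the end, for the whole second after the job is handed in: The clamp is open (over 1.1 rad) and the peg down (over 13 mm); the plate lies flat on the cork mat, its centre within 60 mm of the mat's; every slice present rests inside the tray; the mallet lies or stands on its mat, its middle within 70 mm of the mat's centre; all at rest (value of joint clamp above 1.1 rad and value of joint ejector above 0.013 m and horizontal distance between plate and cork_mat below 0.06 m and height (world z) of plate below 0.012 m and angle between plate's own z axis and vertical below 0.1 rad and linear speed of each of plate, slice1, slice2, slice3, slice4, mallet below 0.03 m/s and x of slice1 in the frame of tray between -0.095 and 0.095 m and y of slice1 in the frame of tray between -0.075 and 0.075 m and z of each of slice1, slice2, slice3, slice4 in the frame of tray below 0.03 m and x of slice2 in the frame of tray between -0.095 and 0.095 m and y of slice2 in the frame of tray between -0.075 and 0.075 m and x of slice3 in the frame of tray between -0.095 and 0.095 m and y of slice3 in the frame of tray between -0.075 and 0.075 m and x of slice4 in the frame of tray between -0.095 and 0.095 m and y of slice4 in the frame of tray between -0.075 and 0.075 m and horizontal distance between mallet_mid and mallet_mat below 0.07 m and height (world z) of mallet_mid below 0.055 m); the robot touches nothing.
It fails at once if the glue bottle is pushed away (over 30 mm) or knocked over (distance of glue_bottle from where it was at the start of the episode above 0.03 m or angle between glue_bottle's own z axis and vertical above 0.5 rad).
It fails at once if the branch is pushed away (over 30 mm) or knocked over (distance of branch from where it was at the start of the episode above 0.03 m or angle between branch's own z axis and vertical above 0.5 rad).
It fails at once if the bark is pushed away (over 30 mm) or knocked over (distance of bark from where it was at the start of the episode above 0.03 m or angle between bark's own z axis and vertical above 0.5 rad).
Of slice1, slice2, slice3, slice4 only 2 to 4 are there at a start; the rules pass over those that are not, and their reading is None.
At some moment in a run one of mallet may be knocked a few centimetres aside while the robot is not near it.
Once in a run the grip may slacken for a moment while it holds something.
It also fails if it takes over 210 s, if anything falls off the work surface, if the arm or the gripper's body presses on something with over 40 N, if the wrist force passes 120 N, or if a joint passes its speed limit or range.

## Robot

A 7-joint arm with a two-finger parallel gripper is mounted at the origin on the work surface. World frame = base frame: x ahead of the robot, y to its left, z up, the work surface at z = 0. Lengths are in m, angles in rad, forces in N, time in s.
With the tool pointing down it reaches from about 0.4 to 0.85 m from the base axis. Payload 4.5 kg.
Tool frame: the origin (TCP) lies between the finger pads; the fingertips stand 11 mm ahead of it and the grasp point (between the pads) lies 8 mm behind it (r.nose_length is the distance from the TCP to the fingertips, in m); z points along the fingers, y is the line along which they close (so a half turn about z gives the same grasp; the last joint's range is limited). The gripper opens to 88 mm and grips with 3 to 60 N. Pads are 18 mm wide; open, the fingers measure 123 mm over their backs; the gripper's body (75 mm by 187 mm) begins 45 mm behind the grasp point.
Start: joints at [1.287, 0.689, -0.195, 1.565, 0.157, 0.902, -0.215], TCP at [0.195, -0.594, 0.25] pointing down, gripper open.
Joint ranges: [-3.01, 3.01], [-0.46, 2.08], [-1.47, 1.51], [0.13, 2.56], [-1, 4.14], [0.04, 2.09], [-2.66, 2.66]. Speed limits (rad/s): [2.57, 2.57, 3.14, 3.14, 3.14, 3.14, 3.14].

## Interface

Orientations are given as a unit quaternion [x, y, z, w].
In Python, from plant import get_state, snapshot, camera_model, r gives the robot as it stands.
- The arm moves only by the shell command python3 -m inch 'ROWS' [FORCE]. ROWS is text: rows parted by semicolons, each of 7 numbers parted by spaces: the opening, from -1 (shut) to 1 (fully open), then the shift along the tool's x, y, z in m, then the turn, a rotation vector about the tool's x, y, z in rad. A call has 1 to 20 rows; each row shifts and turns the commanded pose from where the row before left it, along the tool's axes as they then stand; what a row does not reach is not made up. A row lasts 1/12 s, in which the tool goes at most 41.7 mm and 7.16 degrees, less where a joint would pass 70% of its speed; a pose out of reach is approached as far as the arm can. A call is refused whole if a number of a shift passes 0.0417 or a number of a turn 0.125, either way. A call with a gripper value outside its range is refused whole. The fingers move at their own pace and stop on an object; FORCE is the grip in N (left out, the last holds). Time passes only in rows, so rows that do not move let the fingers close. It gives the time, the measured TCP pose, the force, the opening and the grip force at its end, in the units of the state.
- get_state(): the state, without advancing time (a new reading comes with each control period).
- snapshot(name): name is "scene" or "top"; returns (picture, depth): 384x512x3 uint8, red, green, blue; 384x512 float32, m along the optical axis (not along the pixel's ray), 0 where there is no reading.
- camera_model(name): a dict with "intrinsics" (3x3 intrinsics, pixels), "view" (4x4, takes a point from world to camera coordinates). Camera axes: x right, y down, z forward; pixel columns grow to the right and rows downward; lengths in m; the calibration is good to about 2 mm. A picture is of the moment at which its call begins. camera_model takes no time and is no camera call.
- r.finish_job(): hands the job in; it is judged then, once.
The state is a dict: "clock": time; "q": joint angles; "qd": joint speeds; "joint_torque": joint torques, N m; "tool_pos": TCP position; "eef_rot": TCP orientation; "contact_force": force on the tool from outside, world axes, zero at the start; "moment": the same for the moment, N m; "opening": opening from 0.0 (shut) to 1.0 (fully open); "finger_force": force on a finger pad.
Only numpy, scipy, OpenCV 4.12 (cv2) and the standard library are available. Lean on these libraries where they do the work, as an engineer would, in place of code of your own. Each camera call takes 0.05 s, during which the arm holds its last target. There are 200 camera calls.

## Working session

There is one attempt and no reset: what is moved stays moved. The work goes in short steps, Python scripts to look and compute and a shell command to move; the robot and the scene stay as the last step left them, time stands still between calls to the robot, and variables do not carry over. Pictures are saved under pics/ and viewed, at most 14 in all, crops included, and the job is handed in when it is done.

```bash
ls; mkdir -p pics
cat > h.py <<'E'
import numpy as np,cv2
from plant import get_state,snapshot,camera_model,r
def pts(name):
    im,d=snapshot(name); c=camera_model(name); K=np.array(c["intrinsics"]);V=np.array(c["view"])
    v,u=np.mgrid[:384,:512]
    X=np.stack([(u-K[0,2])/K[0,0]*d,(v-K[1,2])/K[1,1]*d,d],-1)
    W=(X-V[:3,3])@V[:3,:3]
    W[d==0]=np.nan
    return im,W
def save(im,n,box=None,s=1.5):
    if box: im=im[box[1]:box[3],box[0]:box[2]]
    cv2.imwrite('pics/'+n,cv2.resize(im[...,::-1],None,fx=s,fy=s,interpolation=cv2.INTER_CUBIC))
E
python3 - <<'E'
from h import *
for n in("top","scene"):
    im,W=pts(n); save(im,n+"0.png"); np.savez("/tmp/"+n,im=im,W=W)
    print(n,np.round(np.linalg.inv(np.array(camera_model(n)["view"]))[:3,3],2))
print(get_state())
E
```

```text
pics
top [0.41 0.01 1.33]
scene [1.34 0.19 1.16]
{'clock': 0.1, 'q': array([ 1.28679341,  0.68991008, -0.19452529,  1.56620783,  0.15729842,
        0.90250499, -0.21510564]), 'qd': array([-0.0003427 , -0.00101691,  0.00030706, -0.00120988,  0.00043324,
        0.00149509,  0.00022212]), 'joint_torque': array([-2.16343666e-03, -5.28498209e+01, -1.27088439e+00, -1.53836149e+01,
       -5.24652028e-02,  1.97277237e-03,  3.03482091e-05]), 'tool_pos': array([ 0.19509544, -0.5932043 ,  0.24899271]), 'eef_rot': array([ 9.87395854e-01,  1.58267985e-01, -1.85484885e-04, -7.98453260e-04]), 'contact_force': array([0.11985278, 0.3538489 , 0.68010236]), 'moment': array([-0.01673749, -0.03041957, -0.01037082]), 'finger_force': 0.0, 'opening': 0.9966178409931522}
```

View pics/top0.png

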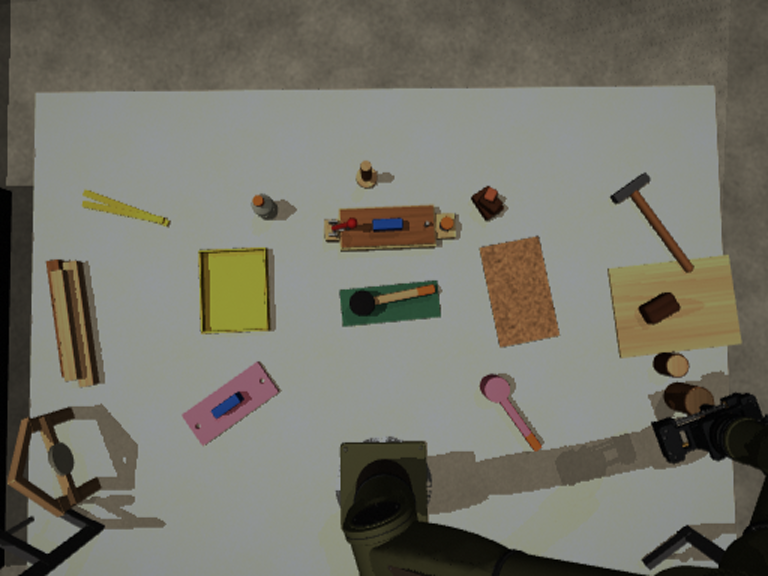

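View pics/scene0.png

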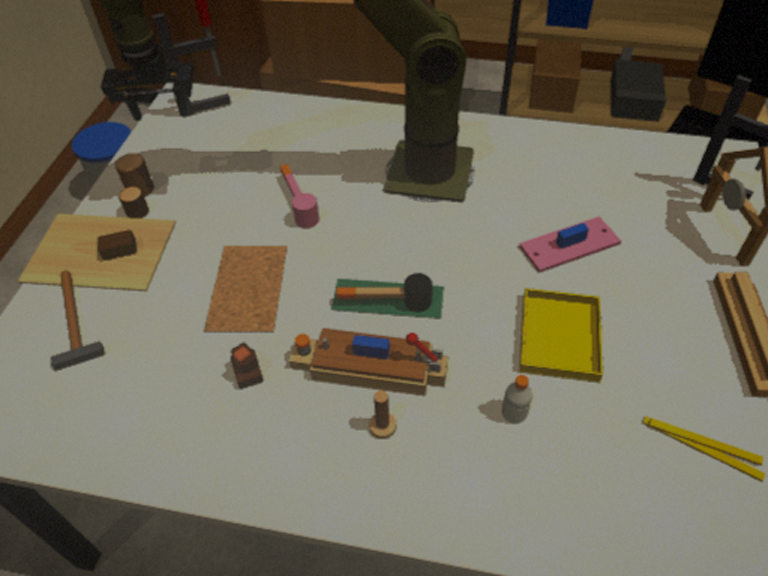

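Top view, in 768x576 pixels:
- **Plate:** the brown one with the blue grip at (388,224) sits on the jig. The pink one at (230,403) is the look-alike.
- **Mallet:** the black head at (362,303) on the green mat fits. The pink one at (495,385) and the steel hammer at (630,185) don't.
- **Other items:** clamp ball (350,224), peg (447,223), cork mat (519,291), tray (235,290), bottle (263,206), branch (367,174), bark (488,203).

```bash
cat >> h.py <<'E'
def blobs(im,W,lo,hi,zr,xr=(.2,1.),yr=(-.6,.6),amin=15):
    hsv=cv2.cvtColor(im,cv2.COLOR_RGB2HSV); m=cv2.inRange(hsv,lo,hi)>0
    m&=(W[...,2]>zr[0])&(W[...,2]<zr[1])&(W[...,0]>xr[0])&(W[...,0]<xr[1])&(W[...,1]>yr[0])&(W[...,1]<yr[1])
    n,l,s,c=cv2.connectedComponentsWithStats(m.astype(np.uint8))
    out=[]
    for i in range(1,n):
        if s[i,4]<amin: continue
        p=W[l==i]; (cx,cy),(w,h),a=cv2.minAreaRect((p[:,:2]*1000).astype(np.float32))
        if w<h: w,h,a=h,w,a+90
        out.append((s[i,4],np.round(c[i]).astype(int).tolist(),[round(float(t),4) for t in (cx/1000,cy/1000,np.median(p[:,2]))],'mean',np.round(p.mean(0),4).tolist(),'LxW',round(w),round(h),'yaw',round((a+90)%180-90,1)))
    return out
E
cat > m.py <<'E'
from h import *
import sys
f=np.load("/tmp/top.npz");im,W=f['im'],f['W']
T={'blue':((105,120,60),(130,255,255),(.05,.15)),'red':((0,150,60),(6,255,255),(.06,.16)),'red2':((170,150,60),(180,255,255),(.06,.16)),
'orange':((5,130,100),(16,255,255),(.02,.15)),'green':((60,60,30),(95,255,255),(-.01,.02)),'yellow':((24,200,60),(32,255,255),(-.01,.05)),
'black':((0,0,0),(180,255,45),(.05,.08)),'brown':((3,80,50),(14,255,200),(.042,.062)),'cork':((5,60,50),(20,200,220),(-.01,.015))}
for k,v in T.items():
    for b in blobs(im,W,*v): print(k,b)
for n,(u,v) in dict(bottle=(263,206),branch=(367,174),bark=(488,203)).items():
    p=W[v*2//3-14:v*2//3+14,u*2//3-14:u*2//3+14].reshape(-1,3);p=p[p[:,2]>.02];print(n,p.min(0).round(3),p.max(0).round(3))
save(im,"crop1.png",(190,90,330,230),4)
E
python3 m.py
```

```text
blue (np.int32(127), [257, 149], [0.6176, -0.0165, 0.0915], 'mean', [0.6182, -0.0164, 0.0912], 'LxW', 66, 22, 'yaw', 89.3)
blue (np.int32(47), [153, 268], [0.2079, 0.358, 0.0516], 'mean', [0.2115, 0.3531, 0.0519], 'LxW', 52, 21, 'yaw', -59.9)
red (np.int32(64), [230, 149], [0.617, 0.0822, 0.1199], 'mean', [0.6151, 0.0763, 0.1073], 'LxW', 59, 21, 'yaw', 89.1)
orange (np.int32(47), [327, 129], [0.6856, -0.2587, 0.0835], 'mean', [0.6855, -0.2584, 0.0837], 'LxW', 26, 20, 'yaw', -27.7)
orange (np.int32(34), [172, 133], [0.6703, 0.2725, 0.1187], 'mean', [0.6699, 0.2723, 0.1187], 'LxW', 19, 19, 'yaw', 7.3)
orange (np.int32(944), [260, 149], [0.6209, -0.0179, 0.0511], 'mean', [0.6235, -0.0251, 0.051], 'LxW', 223, 92, 'yaw', -87.6)
orange (np.int32(56), [298, 148], [0.6257, -0.1594, 0.0671], 'mean', [0.6238, -0.1587, 0.0633], 'LxW', 34, 29, 'yaw', -46.3)
orange (np.int32(65), [283, 193], [0.4657, -0.1048, 0.0454], 'mean', [0.4659, -0.1063, 0.0452], 'LxW', 47, 18, 'yaw', -79.4)
green (np.int32(1054), [261, 203], [0.4371, -0.0235, 0.0029], 'mean', [0.431, -0.0289, 0.003], 'LxW', 239, 88, 'yaw',
[... 556 characters left out ...]
5], 'mean', [0.4662, -0.1089, 0.0456], 'LxW', 39, 19, 'yaw', -81.3)
cork (np.int32(37), [249, 119], [0.7435, 0.013, 0.0118], 'mean', [0.7428, 0.0126, 0.0096], 'LxW', 44, 19, 'yaw', -19.1)
cork (np.int32(20), [241, 122], [0.7314, 0.0391, 0.0136], 'mean', [0.7315, 0.0401, 0.0128], 'LxW', 25, 12, 'yaw', 53.7)
cork (np.int32(2761), [346, 194], [0.4617, -0.3412, 0.0029], 'mean', [0.4609, -0.3399, 0.0029], 'LxW', 250, 154, 'yaw', 10.2)
cork (np.int32(119), [414, 221], [0.3583, -0.5886, 0.0054], 'mean', [0.3601, -0.5868, 0.0055], 'LxW', 63, 28, 'yaw', 5.9)
bottle [0.644 0.247 0.02 ] [0.691 0.295 0.123]
branch [0.733 0.018 0.02 ] [0.758 0.042 0.12 ]
bark [ 0.636 -0.3    0.021] [ 0.717 -0.225  0.091]
```

View pics/crop1.png

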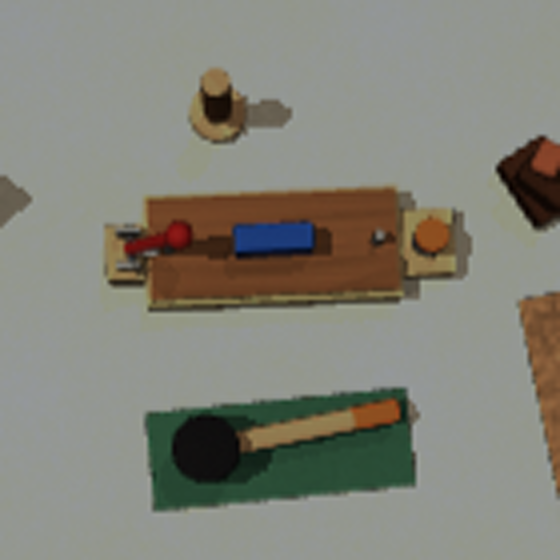

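The crop shows the brown plate with its blue grip, the red clamp closed, and the black-headed mallet on the green mat. I'm writing a small helper for goal offsets, then opening the clamp.

```bash
cat >> h.py <<'E'
from scipy.spatial.transform import Rotation as Ro
J=np.array([.6185,-.018]);JY=np.radians(1.7)
def jig(x,y): c,s=np.cos(JY),np.sin(JY); return J+np.array([c*x-s*y,s*x+c*y])
def to(x,y,z,phi):
    "turn (about tool axes now) and then shift in the turned tool axes; phi = heading of tool x, deg"
    s=get_state();R=Ro.from_quat(s['eef_rot']);p=np.radians(phi)
    G=Ro.from_matrix(np.array([[np.cos(p),np.sin(p),0],[np.sin(p),-np.cos(p),0],[0,0,-1]]))
    print('turn',(R.inv()*G).as_rotvec().round(3),'shift',G.inv().apply(np.array([x,y,z])-s['tool_pos']).round(4),'t',round(s['clock'],2))
E
python3 -c "
from h import *
to(*jig(0,40),.25,91.7)
to(*jig(0,40),.12,91.7)"
```

```text
turn [-1.000e-03 -1.000e-03 -1.283e+00] shift [ 4.05624e+01  4.40300e-01 -1.00000e-03] t 0.1
turn [-1.000e-03 -1.000e-03 -1.283e+00] shift [40.5624  0.4403  0.129 ] t 0.1
```

```bash
python3 -m inch '-1 0 0 0 0 0 -.107;-1 0 0 0 0 0 -.107;-1 0 0 0 0 0 -.107;-1 0 0 0 0 0 -.107;-1 0 0 0 0 0 -.107;-1 0 0 0 0 0 -.107;-1 0 0 0 0 0 -.107;-1 0 0 0 0 0 -.107;-1 0 0 0 0 0 -.107;-1 0 0 0 0 0 -.107;-1 0 0 0 0 0 -.107;-1 0 0 0 0 0 -.106;-1 0 0 0 0 0 0' 10
python3 -m inch '-1 .03 .022 0 0 0 0;-1 .03 .022 0 0 0 0;-1 .03 .022 0 0 0 0;-1 .03 .022 0 0 0 0;-1 .03 .022 0 0 0 0;-1 .03 .022 0 0 0 0;-1 .03 .022 0 0 0 0;-1 .03 .022 0 0 0 0;-1 .03 .022 0 0 0 0;-1 .03 .022 0 0 0 0;-1 .03 .022 0 0 0 0;-1 .03 .022 0 0 0 0;-1 .03 .022 0 0 0 0;-1 .03 .022 0 0 0 0;-1 .03 .022 0 0 0 0;-1 .03 .022 0 0 0 0;-1 .03 .022 0 0 0 0;-1 .03 .022 0 0 0 0;-1 .03 .022 0 0 0 0;-1 .03 .022 0 0 0 0'
python3 -c "
from h import *
to(*jig(0,.04),.12,91.7)"
```

```text
clock: 1.18
tool_pos: [0.1949, -0.5935, 0.2491]
eef_rot: [0.696, 0.718, 0.0, -0.0]
contact_force: [-0.0, 0.6, -0.3]
opening: 0.043
finger_force: 0.0
clock: 2.85
tool_pos: [0.6177, 0.0208, 0.2495]
eef_rot: [0.698, 0.716, -0.0, -0.0]
contact_force: [-0.1, 0.4, 0.1]
opening: 0.005
finger_force: 0.0
turn [-0.001  0.    -0.003] shift [ 0.0012 -0.0004  0.1295] t 2.85
```

Next I go down to z 0.12 (fingertips at 0.109) and push +y about 82 mm.

```bash
python3 -m inch '-1 0 0 .032 0 0 0;-1 0 0 .032 0 0 0;-1 0 0 .032 0 0 0;-1 0 0 .032 0 0 0;-1 0 0 0 0 0 0;-1 .01 0 0 0 0 0;-1 .01 0 0 0 0 0;-1 .01 0 0 0 0 0;-1 .01 0 0 0 0 0;-1 .01 0 0 0 0 0;-1 .01 0 0 0 0 0;-1 .01 0 0 0 0 0;-1 .01 0 0 0 0 0;-1 0 0 0 0 0 0;-1 0 0 0 0 0 0'
python3 -c "
from h import *
im,W=pts('top')
for v in (((0,150,60),(6,255,255),(.06,.16)),((170,150,60),(180,255,255),(.06,.16))):
  for b in blobs(im,W,*v,amin=5): print(b)
im,W=pts('scene');save(im,'s1.png',(170,190,340,310),3.5)
to(*jig(0,0),.25,91.7)"
```

```text
clock: 4.1
tool_pos: [0.6144, 0.1006, 0.1216]
eef_rot: [0.696, 0.718, 0.0, -0.0]
contact_force: [-0.7, -0.8, 0.4]
opening: 0.006
finger_force: 0.0
turn [-0.001  0.001 -0.   ] shift [-0.1166  0.0004 -0.1286] t 4.2
```

View pics/s1.png

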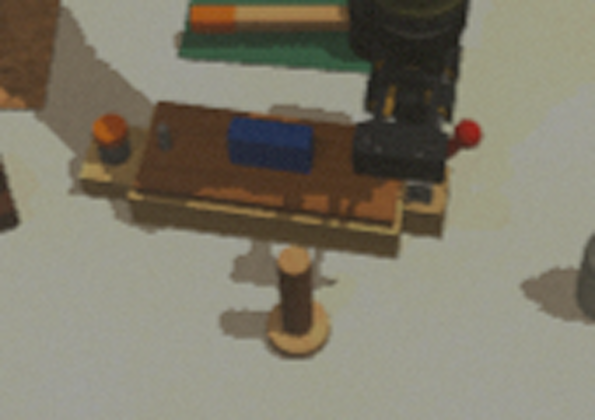

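The clamp is open: the red ball at crop (467,133) leans out past the +y end. Next I grasp the plate's grip.

```bash
python3 -m inch '-1 0 0 -.035 0 0 0;0 -.01 0 -.03 0 0 0;1 -.03 0 -.01 0 0 0;1 -.03 0 0 0 0 0;1 -.03 0 0 0 0 0;1 -.0158 0 0 0 0 0;1 0 0 0 0 0 0;1 0 0 .03 0 0 0;1 0 0 .03 0 0 0;1 0 0 .03 0 0 0;1 0 0 .025 0 0 0;1 0 0 .01 0 0 0;1 0 0 0 0 0 0;1 0 0 0 0 0 0' 
python3 -c "
from h import *
to(*jig(0,0),.071,91.7)"
```

```text
clock: 5.37
tool_pos: [0.6185, -0.0158, 0.0721]
eef_rot: [0.696, 0.718, 0.0, -0.0]
contact_force: [0.0, -0.6, -0.2]
opening: 0.965
finger_force: 0.0
turn [ 0.    -0.001  0.001] shift [-0.0022 -0.      0.0011] t 5.37
```

```bash
python3 -m inch '-1 0 0 0 0 0 0;-1 0 0 0 0 0 0;-1 0 0 0 0 0 0;-1 0 0 0 0 0 0;-1 0 0 0 0 0 0;-1 0 0 0 0 0 0;-1 0 0 0 0 0 0;-1 0 0 0 0 0 0;-1 0 0 0 0 0 0;-1 0 0 0 0 0 0' 45
python3 -m inch '-1 0 0 -.004 0 0 0;-1 0 0 -.004 0 0 0;-1 0 0 -.004 0 0 0;-1 0 0 0 0 0 0'
```

```text
clock: 6.2
tool_pos: [0.6183, -0.0166, 0.0717]
eef_rot: [0.696, 0.718, 0.0, 0.0]
contact_force: [-0.5, -0.6, -0.1]
opening: 0.264
finger_force: 45.0
clock: 6.53
tool_pos: [0.6185, -0.0165, 0.0845]
eef_rot: [0.696, 0.718, 0.0, 0.0]
contact_force: [-0.2, -0.2, -4.0]
opening: 0.264
finger_force: 45.0
```

```bash
python3 -m inch '-1 0 0 -.008 0 0 0;-1 0 0 -.008 0 0 0;-1 0 0 -.008 0 0 0;-1 0 0 -.008 0 0 0;-1 0 0 -.008 0 0 0;-1 0 0 -.01 0 0 0;-1 0 0 -.02 0 0 0;-1 0 0 -.02 0 0 0;-1 0 0 -.02 0 0 0;-1 0 0 0 0 0 0;-1 0 0 0 0 0 0'
python3 -c "
from h import *
im,W=pts('top')
for b in blobs(im,W,(3,80,50),(14,255,200),(.12,.22),amin=100): print(b)
im,W=pts('scene');save(im,'s2.png',(150,130,350,290),3)
to(.4617,-.3412,.2,10)"
```

```text
clock: 7.45
tool_pos: [0.6188, -0.0165, 0.1949]
eef_rot: [0.696, 0.718, 0.001, 0.001]
contact_force: [-1.0, 0.6, -3.6]
opening: 0.27
finger_force: 45.0
(np.int32(628), [236, 146], [0.6161, 0.0509, 0.1744], 'mean', [0.6148, 0.0535, 0.1743], 'LxW', 90, 80, 'yaw', 1.6)
turn [-1.000e-03  2.000e-03  1.426e+00] shift [-0.2095  0.2924 -0.0073] t 7.55
```

View pics/s2.png

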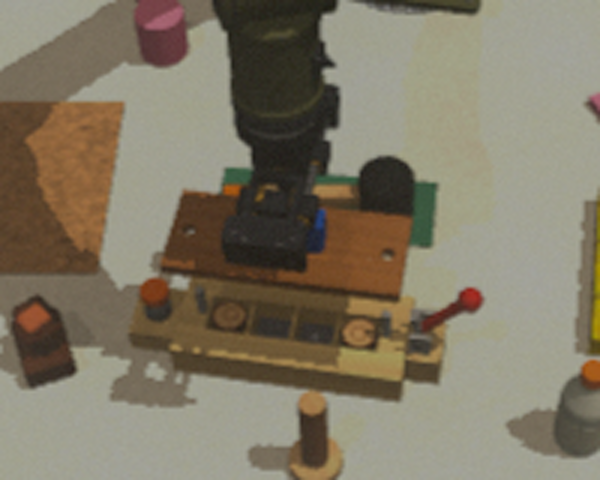

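The plate hangs level and clear of the pins. Slices are in the two end pockets only, at crop (230,316) and (360,333), so slices 1 and 4. Moving the plate to the cork mat.

```bash
python3 -m inch '-1 -.02 -.01 0 0 0 0;-1 -.025 -.0131 0 0 0 0;-1 -.025 -.0131 0 0 0 0;-1 -.025 -.0131 0 0 0 0;-1 -.025 -.0131 0 0 0 0;-1 -.025 -.0131 0 0 0 0;-1 -.025 -.0131 0 0 0 0;-1 -.025 -.0131 0 0 0 0;-1 -.025 -.0131 0 0 0 0;-1 -.025 -.0131 0 0 0 0;-1 -.025 -.0131 0 0 0 0;-1 -.025 -.0131 0 0 0 0;-1 -.025 -.0131 0 0 0 0' 58
python3 -m inch '-1 0 0 0 0 0 .06;-1 0 0 0 0 0 .105;-1 0 0 0 0 0 .105;-1 0 0 0 0 0 .105;-1 0 0 0 0 0 .105;-1 0 0 0 0 0 .105;-1 0 0 0 0 0 .105;-1 0 0 0 0 0 .105;-1 0 0 0 0 0 .105;-1 0 0 0 0 0 .105;-1 0 0 0 0 0 .105;-1 0 0 0 0 0 .105;-1 0 0 0 0 0 .105;-1 0 0 0 0 0 .105;-1 0 0 0 0 0 0;-1 0 0 0 0 0 0' 
python3 -c "
from h import *
to(.4617,-.3412,.036,10)
im,W=pts('top');print([b for b in blobs(im,W,(3,80,50),(14,255,200),(.1,.22),amin=100)])"
```

```text
clock: 8.63
tool_pos: [0.459, -0.3422, 0.1922]
eef_rot: [0.696, 0.718, -0.0, -0.001]
contact_force: [0.4, -0.1, -3.6]
opening: 0.267
finger_force: 58.0
clock: 9.97
tool_pos: [0.4601, -0.3409, 0.1926]
eef_rot: [0.996, 0.089, -0.001, -0.001]
contact_force: [0.0, 0.7, -2.4]
opening: 0.268
finger_force: 58.0
turn [-0.001  0.002  0.005] shift [0.0015 0.0006 0.1566] t 9.97
[(np.int32(647), [355, 171], [0.5278, -0.3292, 0.1722], 'mean', [0.5302, -0.3266, 0.1719], 'LxW', 91, 81, 'yaw', -79.6), (np.int32(626), [364, 215], [0.3896, -0.3538, 0.1714], 'mean', [0.3863, -0.3527, 0.1713], 'LxW', 91, 78, 'yaw', -80.2)]
```

```bash
python3 -m inch '-1 0 0 .02 0 0 0;-1 0 0 .03 0 0 0;-1 0 0 .03 0 0 0;-1 0 0 .03 0 0 0;-1 0 0 .02 0 0 0;-1 0 0 .01 0 0 0;-1 0 0 .006 0 0 0;-1 0 0 .003 0 0 0;-1 0 0 .003 0 0 0;-1 0 0 .003 0 0 0;-1 0 0 0 0 0 0;-1 0 0 0 0 0 0'
```

```text
clock: 11.02
tool_pos: [0.461, -0.3417, 0.0394]
eef_rot: [0.996, 0.088, 0.0, 0.0]
contact_force: [-0.1, -0.3, -3.1]
opening: 0.267
finger_force: 58.0
```

```bash
python3 -m inch '-1 0 0 .001 0 0 0;-1 0 0 .001 0 0 0;-1 0 0 .001 0 0 0;-1 0 0 0 0 0 0'
```

```text
clock: 11.35
tool_pos: [0.461, -0.3416, 0.0359]
eef_rot: [0.996, 0.088, 0.0, 0.0]
contact_force: [0.5, -0.1, -1.5]
opening: 0.267
finger_force: 58.0
```

```bash
python3 -m inch '-.2 0 0 0 0 0 0;0 0 0 0 0 0 0;.3 0 0 0 0 0 0;.5 0 0 0 0 0 0;.5 0 0 0 0 0 0;.5 0 0 -.02 0 0 0;.5 0 0 -.03 0 0 0;.5 0 0 -.04 0 0 0;.5 0 0 -.04 0 0 0;.5 0 0 -.03 0 0 0;.5 .025 -.02 0 0 0 -.12;.5 0.03 -.02 0 0 0 -.12;.5 .03 -.02 0 0 0 -.12;.5 .03 -.02 0 0 0 -.12;.5 0 0 0 0 0 -.12;.5 0 0 0 0 0 -.12;.5 0 0 0 0 0 -.12;.5 0 0 0 0 0 -.12'
cat > mm.py <<'E'
from h import *
im,W=pts('top')
for n,v in dict(plate=((3,80,50),(14,255,200),(.0,.03)),blue=((105,120,60),(130,255,255),(.03,.15)),green=((60,60,30),(95,255,255),(-.01,.02))).items():
    for b in blobs(im,W,*v,amin=90): print(n,b)
h=blobs(im,W,(0,0,0),(180,255,45),(.055,.08),xr=(.36,.52),yr=(-.15,.15),amin=90)[0]
o=blobs(im,W,(5,130,100),(16,255,255),(.035,.055),xr=(.36,.52),yr=(-.2,.2),amin=15)
print(h);print(o)
hc=np.array(h[2][:2]);oc=np.array(o[0][2][:2]);d=(oc-hc)/np.linalg.norm(oc-hc)
print('dist',np.linalg.norm(oc-hc),'heading of handle',np.degrees(np.arctan2(d[1],d[0])),'grip',hc+.065*d,'mid',hc+.075*d)
E
python3 mm.py
```

```text
clock: 12.85
tool_pos: [0.5395, -0.2263, 0.1957]
eef_rot: [0.841, 0.541, -0.0, 0.0]
contact_force: [0.4, 1.0, -0.3]
opening: 0.754
finger_force: 0.0
plate (np.int32(821), [340, 208], [0.4252, -0.3149, 0.0134], 'mean', [0.4099, -0.3165, 0.0113], 'LxW', 184, 85, 'yaw', 8.8)
green (np.int32(1054), [261, 203], [0.4371, -0.0232, 0.0032], 'mean', [0.4311, -0.0289, 0.0032], 'LxW', 239, 88, 'yaw', -85.1)
(np.int32(226), [241, 202], [0.4365, 0.0435, 0.0673], 'mean', [0.4371, 0.0433, 0.0671], 'LxW', 56, 56, 'yaw', 89.1)
[(np.int32(65), [283, 193], [0.4658, -0.1065, 0.0448], 'mean', [0.4661, -0.1069, 0.045], 'LxW', 43, 19, 'yaw', -81.5)]
dist 0.15283484550324247 heading of handle -78.94739317718245 grip [ 0.44896116 -0.02029435] mid [ 0.45087827 -0.03010887]
```

```bash
python3 -c "
from h import *
to(.447,-.0105,.12,101)
to(.447,-.0105,.028,101)"
```

```text
turn [-0.001  0.    -0.616] shift [ 0.2298 -0.0493  0.0756] t 12.9
turn [-0.001  0.    -0.616] shift [ 0.2298 -0.0493  0.1676] t 12.9
```

```bash
python3 -m inch '.5 0 0 0 0 0 -.103;.5 0 0 0 0 0 -.103;.5 0 0 0 0 0 -.103;.5 0 0 0 0 0 -.103;.5 0 0 0 0 0 -.102;.5 0 0 0 0 0 -.102;.5 .0328 -.007 0 0 0 0;.5 .0328 -.007 0 0 0 0;.5 .0328 -.007 0 0 0 0;.5 .0328 -.007 .01 0 0 0;.5 .0328 -.007 .02 0 0 0;.5 .0328 -.007 .02 0 0 0;.5 .0328 -.0073 .02 0 0 0;.5 0 0 0 0 0 0;.5 0 0 0 0 0 0'
python3 mm.py; python3 -c "
from h import *
to(.447,-.0105,.028,101)"
```

```text
clock: 14.15
tool_pos: [0.4488, -0.007, 0.1252]
eef_rot: [0.638, 0.77, -0.001, -0.001]
contact_force: [-0.2, -1.7, -0.5]
opening: 0.754
finger_force: 0.0
plate (np.int32(2259), [346, 194], [0.4615, -0.3393, 0.0118], 'mean', [0.4614, -0.3382, 0.0102], 'LxW', 247, 148, 'yaw', 10.2)
blue (np.int32(119), [350, 194], [0.4597, -0.3419, 0.0551], 'mean', [0.4608, -0.3415, 0.0549], 'LxW', 68, 23, 'yaw', 12.5)
green (np.int32(243), [234, 207], [0.43, 0.0591, 0.0034], 'mean', [0.4189, 0.0703, 0.0034], 'LxW', 88, 73, 'yaw', 4.6)
(np.int32(106), [238, 205], [0.4262, 0.0541, 0.0671], 'mean', [0.4275, 0.0529, 0.0671], 'LxW', 54, 25, 'yaw', 44.2)
[]
turn [-0.001  0.001 -0.01 ] shift [-0.0007 -0.003   0.0977] t 14.2Traceback (most recent call last):
  File "mm.py", line 8, in <module>
    hc=np.array(h[2][:2]);oc=np.array(o[0][2][:2]);d=(oc-hc)/np.linalg.norm(oc-hc)
                                      ~^^^
IndexError: list index out of range
```

The plate is centred and flat: grip at (0.460,-0.342), top at 0.055. Now I go down on the mallet handle and grip it.

```bash
python3 -m inch '.5 0 -.003 .025 0 0 -.01;.5 0 0 .03 0 0 0;.5 0 0 .025 0 0 0;.5 0 0 .0137 0 0 0;.5 0 0 0 0 0 0;.5 0 0 0 0 0 0;-1 0 0 0 0 0 0;-1 0 0 0 0 0 0;-1 0 0 0 0 0 0;-1 0 0 0 0 0 0;-1 0 0 0 0 0 0;-1 0 0 0 0 0 0;-1 0 0 0 0 0 0;-1 0 0 0 0 0 0;-1 0 0 0 0 0 0' 58
python3 -m inch '-1 0 0 -.01 0 0 0;-1 0 0 -.02 0 0 0;-1 0 0 -.03 0 0 0;-1 0 0 -.03 0 0 0;-1 0 0 -.02 0 0 0;-1 0 0 -.02 0 0 0;-1 0 0 0 0 0 0;-1 0 0 0 0 0 0'
python3 - <<'E'
from h import *
to(.45,-.01,.16,20)
im,W=pts('top');hb=blobs(im,W,(0,0,0),(180,255,70),(.12,.25),xr=(.3,.6),yr=(-.2,.2),amin=30);print(hb)
im,W=pts('scene');save(im,'s3.png',(190,120,340,240),4)
E
```

```text
clock: 15.45
tool_pos: [0.4478, -0.0104, 0.0399]
eef_rot: [0.636, 0.771, -0.001, -0.0]
contact_force: [1.1, 0.3, 1.5]
opening: 0.221
finger_force: 58.0
clock: 16.12
tool_pos: [0.4479, -0.0109, 0.1699]
eef_rot: [0.637, 0.771, -0.001, 0.0]
contact_force: [-0.8, -0.4, -4.5]
opening: 0.22
finger_force: 58.1
turn [-0.     0.002  1.412] shift [ 0.0023 -0.0001  0.0099] t 16.12
[(np.int32(139), [237, 204], [0.4279, 0.0543, 0.1961], 'mean', [0.4284, 0.0526, 0.1961], 'LxW', 58, 29, 'yaw', 39.8)]
```

View pics/s3.png

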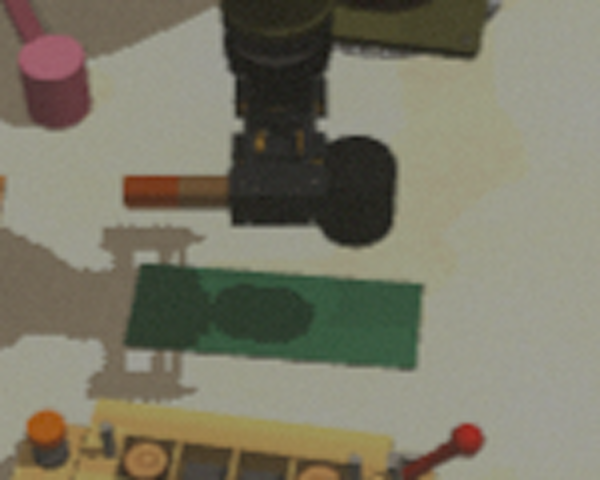

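The mallet is held level at (358,190) with the handle to the left. Now I turn it and carry it over the peg.

```bash
python3 -m inch '-1 0 0 0 0 0 .06;-1 0 0 0 0 0 .104;-1 0 0 0 0 0 .104;-1 0 0 0 0 0 .104;-1 0 0 0 0 0 .104;-1 0 0 0 0 0 .104;-1 0 0 0 0 0 .104;-1 0 0 0 0 0 .104;-1 0 0 0 0 0 .104;-1 0 0 0 0 0 .104;-1 0 0 0 0 0 .104;-1 0 0 0 0 0 .104;-1 0 0 0 0 0 .104;-1 0 0 0 0 0 .104;-1 0 0 0 0 0 0;-1 0 0 0 0 0 0'
python3 -c "
from h import *
to(.571,-.1768,.17,20)"
```

```text
clock: 17.55
tool_pos: [0.447, -0.0102, 0.1688]
eef_rot: [0.984, 0.176, -0.002, 0.001]
contact_force: [-0.4, -0.2, -3.5]
opening: 0.221
finger_force: 58.1
turn [0.    0.005 0.005] shift [ 0.0595  0.1989 -0.0012] t 17.55
```

```bash
python3 -m inch '-1 .005 .015 0 0 0 0;-1 .007 .023 0 0 0 0;-1 .007 .023 0 0 0 0;-1 .007 .023 0 0 0 0;-1 .007 .023 0 0 0 0;-1 .007 .023 0 0 0 0;-1 .007 .023 0 0 0 0;-1 .007 .023 0 0 0 0;-1 .0055 .0229 0 0 0 0;-1 0 0 0 0 0 0;-1 0 0 0 0 0 0'
python3 - <<'E'
from h import *
to(.571,-.1768,.108,20)
im,W=pts('top');hb=blobs(im,W,(0,0,0),(180,255,70),(.18,.21),xr=(.5,.75),yr=(-.3,.0),amin=30);print(hb)
im,W=pts('scene');save(im,'s4.png',(150,150,300,270),4)
E
```

```text
clock: 18.47
tool_pos: [0.5714, -0.1786, 0.1685]
eef_rot: [0.985, 0.174, -0.002, 0.001]
contact_force: [-0.6, 1.1, -5.1]
opening: 0.218
finger_force: 58.1
turn [0.    0.004 0.   ] shift [ 0.0003 -0.0018  0.0605] t 18.47
[(np.int32(158), [301, 140], [0.6295, -0.152, 0.1945], 'mean', [0.6286, -0.1507, 0.1944], 'LxW', 55, 36, 'yaw', -53.8)]
```

View pics/s4.png

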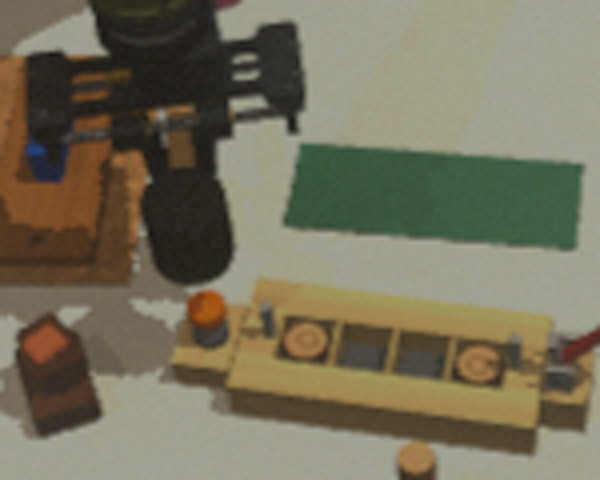

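The head hangs above the peg. The peg is at (208,308); slices are at (305,340) and (480,362). Lowering onto it.

```bash
python3 -m inch '-1 0 0 .02 0 0 0;-1 0 0 .02 0 0 0;-1 0 0 .01 0 0 0;-1 0 0 .008 0 0 0;-1 0 0 .002 0 0 0;-1 0 0 .002 0 0 0;-1 0 0 .002 0 0 0;-1 0 0 .002 0 0 0;-1 0 0 .002 0 0 0;-1 0 0 0 0 0 0'
```

```text
clock: 19.4
tool_pos: [0.5724, -0.177, 0.1026]
eef_rot: [0.985, 0.174, -0.0, 0.001]
contact_force: [-1.7, 0.2, 0.6]
opening: 0.223
finger_force: 58.1
```

Contact (+5 N). Continuing slowly.

```bash
python3 -m inch '-1 0 0 .002 0 0 0;-1 0 0 .002 0 0 0;-1 0 0 .002 0 0 0;-1 0 0 .002 0 0 0;-1 0 0 .002 0 0 0;-1 0 0 .002 0 0 0;-1 0 0 0 0 0 0'
```

```text
clock: 19.98
tool_pos: [0.5723, -0.177, 0.0894]
eef_rot: [0.985, 0.174, -0.0, 0.0]
contact_force: [-0.0, -0.7, 1.0]
opening: 0.221
finger_force: 58.1
```

```bash
python3 -m inch '-1 0 0 .002 0 0 0;-1 0 0 .002 0 0 0;-1 0 0 .002 0 0 0;-1 0 0 .001 0 0 0;-1 0 0 0 0 0 0;-1 0 0 0 0 0 0'
python3 - <<'E'
from h import *
im,W=pts('top')
for y in(-.066,.066):
    c=jig(0,y);m=np.hypot(W[...,0]-c[0],W[...,1]-c[1])<.015;p=W[m];print(y,np.median(p[:,2]))
print(blobs(im,W,(0,0,0),(180,255,70),(.09,.15),xr=(.5,.75),yr=(-.3,.0),amin=30))
E
```

```text
clock: 20.48
tool_pos: [0.5704, -0.178, 0.0843]
eef_rot: [0.985, 0.174, -0.002, 0.001]
contact_force: [-7.6, -1.7, 17.9]
opening: 0.219
finger_force: 58.0
-0.066 0.053637593701368044
0.066 0.05278895446054037
[(np.int32(130), [297, 145], [0.6264, -0.1503, 0.1153], 'mean', [0.6253, -0.1484, 0.1144], 'LxW', 53, 34, 'yaw', -50.9)]
```

The peg is at its stop: 18 N, with the slice tops at about 0.053. Lifting and bringing the mallet back.

```bash
python3 -m inch '-1 0 0 -.01 0 0 0;-1 0 0 -.02 0 0 0;-1 0 0 -.02 0 0 0;-1 0 0 -.02 0 0 0;-1 0 0 -.015 0 0 0;-1 -.005 -.015 0 0 0 0;-1 -.007 -.023 0 0 0 0;-1 -.007 -.023 0 0 0 0;-1 -.007 -.023 0 0 0 0;-1 -.007 -.023 0 0 0 0;-1 -.007 -.023 0 0 0 0;-1 -.007 -.023 0 0 0 0;-1 -.007 -.023 0 0 0 0;-1 -.0055 -.0229 0 0 0 0;-1 0 0 0 0 0 0'
python3 -m inch '-1 0 0 0 0 0 -.06;-1 0 0 0 0 0 -.104;-1 0 0 0 0 0 -.104;-1 0 0 0 0 0 -.104;-1 0 0 0 0 0 -.104;-1 0 0 0 0 0 -.104;-1 0 0 0 0 0 -.104;-1 0 0 0 0 0 -.104;-1 0 0 0 0 0 -.104;-1 0 0 0 0 0 -.104;-1 0 0 0 0 0 -.104;-1 0 0 0 0 0 -.104;-1 0 0 0 0 0 -.104;-1 0 0 0 0 0 0;-1 0 0 0 0 0 0'
python3 - <<'E'
from h import *
to(.4353,-.0035,.04,95)
im,W=pts('top');c=W[(W[...,2]>.1)&(W[...,2]<.24)&(abs(W[...,0]-.43)<.12)]
hb=blobs(im,W,(0,0,0),(180,255,70),(.12,.25),xr=(.3,.6),yr=(-.2,.2),amin=30);print(hb)
for y in(-.066,.066):
    c=jig(0,y);m=np.hypot(W[...,0]-c[0],W[...,1]-c[1])<.015;p=W[m];print(y,np.median(p[:,2]))
print(blobs(im,W,(5,130,100),(16,255,255),(.045,.075),xr=(.6,.66),yr=(-.19,-.13)))
im,W=pts('scene');save(im,'s5.png',(150,120,340,270),3.2)
E
```

```text
clock: 21.78
tool_pos: [0.4442, -0.0058, 0.1674]
eef_rot: [0.984, 0.178, -0.003, -0.001]
contact_force: [-0.5, -0.3, -4.7]
opening: 0.223
finger_force: 58.0
clock: 23.03
tool_pos: [0.4479, -0.0105, 0.1676]
eef_rot: [0.677, 0.736, -0.001, -0.001]
contact_force: [0.2, -0.2, -3.9]
opening: 0.223
finger_force: 58.0
turn [-0.002  0.    -0.003] shift [ 0.0081 -0.012   0.1276] t 23.03
[(np.int32(117), [237, 202], [0.4359, 0.0549, 0.1982], 'mean', [0.4337, 0.0541, 0.1981], 'LxW', 57, 32, 'yaw', 30.2)]
-0.066 0.05435791584490923
0.066 0.05388652058677312
[(np.int32(51), [297, 149], [0.6219, -0.1575, 0.051], 'mean', [0.6223, -0.1582, 0.0511], 'LxW', 26, 25, 'yaw', -45.7)]
```

View pics/s5.png

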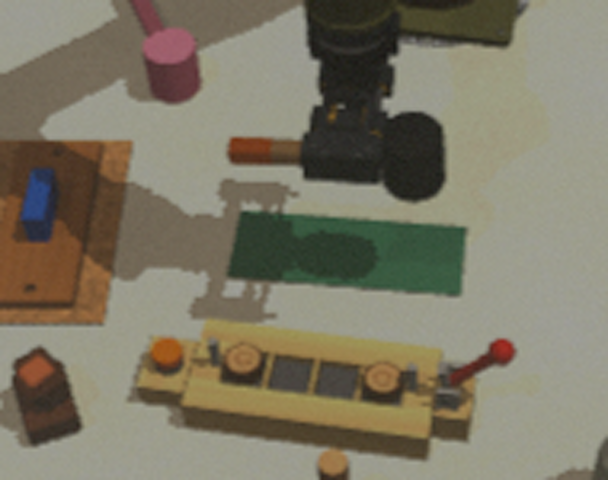

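The peg is fully down at (166,353), the slices stand proud, and the plate is on the cork. Now the mallet goes onto its mat.

```bash
python3 -m inch '-1 .004 -.006 .01 0 0 0;-1 .004 -.006 .02 0 0 0;-1 0 0 .03 0 0 0;-1 0 0 .03 0 0 0;-1 0 0 .015 0 0 0;-1 0 0 .01 0 0 0;-1 0 0 .005 0 0 0;-1 0 0 .003 0 0 0;-1 0 0 .002 0 0 0;-1 0 0 0 0 0 0;-1 0 0 0 0 0 0'
```

```text
clock: 24.05
tool_pos: [0.4355, -0.0034, 0.0446]
eef_rot: [0.676, 0.737, -0.001, -0.0]
contact_force: [0.3, 0.0, -3.9]
opening: 0.217
finger_force: 58.0
```

```bash
python3 -m inch '-1 0 0 .002 0 0 0;-1 0 0 .0015 0 0 0;-1 0 0 .0015 0 0 0;-1 0 0 .001 0 0 0;-1 0 0 0 0 0 0;-1 0 0 0 0 0 0'
```

```text
clock: 24.55
tool_pos: [0.435, -0.0037, 0.0386]
eef_rot: [0.676, 0.737, -0.001, -0.0]
contact_force: [0.5, -0.1, -4.7]
opening: 0.222
finger_force: 58.0
```

```bash
python3 -m inch '-1 0 0 .0015 0 0 0;-1 0 0 .0015 0 0 0;-1 0 0 .001 0 0 0;-1 0 0 0 0 0 0;-1 0 0 0 0 0 0'
```

```text
clock: 24.97
tool_pos: [0.4351, -0.005, 0.0364]
eef_rot: [0.676, 0.737, -0.001, 0.001]
contact_force: [-1.4, -2.9, 20.6]
opening: 0.223
finger_force: 58.0
```

```bash
python3 -m inch '-1 0 0 -.001 0 0 0;-.3 0 0 0 0 0 0;0 0 0 0 0 0 0;.4 0 0 0 0 0 0;.4 0 0 0 0 0 0;.4 0 0 -.01 0 0 0;.4 0 0 -.03 0 0 0;.4 0 0 -.035 0 0 0;.4 0 0 -.035 0 0 0;.4 0 .02 -.01 0 0 0;.4 0 .035 0 0 0 0;.4 0 .035 0 0 0 0;.4 0 .035 0 0 0 0;.4 0 0 0 0 0 0;.4 0 0 0 0 0 0'
cat > sl.py <<'E'
from h import *
im,W=pts('top')
for y in(-.066,.066):
    c=jig(0,y);m=(np.hypot(W[...,0]-c[0],W[...,1]-c[1])<.03)&(W[...,2]>.049)&(W[...,2]<.06)
    p=W[m];print('slice at',y,c.round(4),m.sum(),p.mean(0).round(4) if m.any() else '',cv2.minEnclosingCircle((p[:,:2]*1000).astype(np.float32)) if m.any() else '')
E
python3 sl.py; python3 mm.py;python3 -c "
from h import *
to(*jig(0,.066),.12,91.7)"
```

```text
clock: 26.22
tool_pos: [0.5654, 0.006, 0.131]
eef_rot: [0.677, 0.736, 0.003, 0.007]
contact_force: [-0.2, -0.1, -0.5]
opening: 0.698
finger_force: 0.0
slice at -0.066 [ 0.6205 -0.084 ] 0  
slice at 0.066 [0.6165 0.048 ] 0  
plate (np.int32(745), [346, 172], [0.5228, -0.3296, 0.0129], 'mean', [0.5405, -0.3404, 0.0108], 'LxW', 145, 123, 'yaw', -80.0)
green (np.int32(867), [257, 203], [0.4369, -0.0173, 0.0034], 'mean', [0.4333, -0.0138, 0.0033], 'LxW', 227, 89, 'yaw', -85.1)
(np.int32(226), [238, 204], [0.4297, 0.054, 0.0675], 'mean', [0.4298, 0.0527, 0.0675], 'LxW', 56, 56, 'yaw', 89.1)
[(np.int32(41), [280, 200], [0.4437, -0.0925, 0.0455], 'mean', [0.4427, -0.0926, 0.0452], 'LxW', 25, 18, 'yaw', 89.3)]
dist 0.1471674216666175 heading of handle -84.54121225067226 grip [ 0.43588343 -0.01070522] mid [ 0.43683473 -0.02065987]
turn [0.01  0.007 0.055] shift [0.0408 0.0553 0.0108] t 26.32
```

The mallet stands on its mat, with its middle about 5 mm from the mat's centre. Slice 4 is next.

```bash
python3 -m inch '.4 .0136 .0184 0 .01 .007 .055;.4 .0136 .0184 0 0 0 0;.4 .0136 .0185 .01 0 0 0;.4 0 0 0 0 0 0;.4 0 0 0 0 0 0'
python3 -c "
from h import *
to(*jig(0,.066),.053,91.7)"; python3 sl.py
```

```text
clock: 26.73
tool_pos: [0.616, 0.0499, 0.121]
eef_rot: [0.696, 0.718, 0.0, 0.0]
contact_force: [-0.7, -0.7, -0.1]
opening: 0.704
finger_force: 0.0
turn [ 0.001 -0.     0.001] shift [-0.0019  0.0005  0.068 ] t 26.73
slice at -0.066 [ 0.6205 -0.084 ] 0  
slice at 0.066 [0.6165 0.048 ] 0
```

```bash
python3 -m inch '.4 -.0019 .0005 .02 0 0 0;.4 0 0 .02 0 0 0;.4 0 0 .015 0 0 0;.4 0 0 .008 0 0 0;.4 0 0 .005 0 0 0;.4 0 0 0 0 0 0;.4 0 0 0 0 0 0'
python3 -m inch '-1 0 0 0 0 0 0;-1 0 0 0 0 0 0;-1 0 0 0 0 0 0;-1 0 0 0 0 0 0;-1 0 0 0 0 0 0;-1 0 0 0 0 0 0;-1 0 0 0 0 0 0' 30
python3 -m inch '-1 0 0 -.01 0 0 0;-1 0 0 -.02 0 0 0;-1 0 0 -.03 0 0 0;-1 0 0 -.03 0 0 0;-1 0 0 -.02 0 0 0;-1 0 0 0 0 0 0;-1 0 0 0 0 0 0'
cat > ty.py <<'E'
from h import *
im,W=pts('top');hsv=cv2.cvtColor(im,cv2.COLOR_RGB2HSV)
m=(cv2.inRange(hsv,(22,150,50),(34,255,255))>0)&(W[...,0]>.3)&(W[...,0]<.65)&(W[...,1]>.2)&(W[...,1]<.5)
p=W[m];print(m.sum(),cv2.minAreaRect((p[:,:2]*1000).astype(np.float32)),np.nanpercentile(p[:,2],[5,50,95]))
m=(cv2.inRange(hsv,(5,40,50),(22,255,255))>0)&(W[...,0]>.3)&(W[...,0]<.65)&(W[...,1]>.2)&(W[...,1]<.5)&(W[...,2]>.015)
n,l,s,c=cv2.connectedComponentsWithStats(m.astype(np.uint8))
for i in range(1,n):
    if s[i,4]>20: print('slice?',s[i,4],c[i].round(),W[l==i].mean(0).round(4))
E
python3 ty.py
```

```text
clock: 27.37
tool_pos: [0.6184, 0.0474, 0.0542]
eef_rot: [0.697, 0.717, 0.002, 0.001]
contact_force: [-0.4, 0.0, 0.3]
opening: 0.698
finger_force: 0.0
clock: 27.95
tool_pos: [0.6186, 0.0473, 0.0541]
eef_rot: [0.697, 0.717, 0.002, 0.001]
contact_force: [-0.7, -0.4, 2.9]
opening: 0.393
finger_force: 30.0
clock: 28.53
tool_pos: [0.6186, 0.0473, 0.1652]
eef_rot: [0.697, 0.717, 0.002, 0.002]
contact_force: [0.5, 0.0, -1.1]
opening: 0.394
finger_force: 30.0
2446 ((475.0014343261719, 350.748291015625), (196.72158813476562, 159.91366577148438), 1.8276145458221436) [-2.76641501e-05  4.99804149e-03  2.80160104e-02]
```

```bash
python3 -c "
from h import *
to(.51,.351,.18,91.7)"
```

```text
turn [ 0.003 -0.    -0.001] shift [ 0.3072 -0.0986 -0.0162] t 28.58
```

```bash
python3 -m inch '-1 0.01 0 -.0162 0.003 0 0;-1 .027 -.009 0 0 0 0;-1 .027 -.009 0 0 0 0;-1 .027 -.009 0 0 0 0;-1 .027 -.009 0 0 0 0;-1 .027 -.009 0 0 0 0;-1 .027 -.009 0 0 0 0;-1 .027 -.009 0 0 0 0;-1 .027 -.009 0 0 0 0;-1 .027 -.009 0 0 0 0;-1 .027 -.009 0 0 0 0;-1 .027 -.0086 0 0 0 0;-1 0 0 0 0 0 0;-1 0 0 .02 0 0 0;-1 0 0 .03 0 0 0;-1 0 0 .03 0 0 0;-1 0 0 .03 0 0 0;-1 0 0 .02 0 0 0;-1 0 0 .01 0 0 0;-1 0 0 0 0 0 0'
```

```text
clock: 30.25
tool_pos: [0.5089, 0.3493, 0.0369]
eef_rot: [0.697, 0.717, -0.003, -0.0]
contact_force: [0.7, -0.5, 0.3]
opening: 0.397
finger_force: 30.0
```

```bash
python3 -m inch '-1 0 0 .005 0 0 0;-1 0 0 .003 0 0 0;-1 0 0 .0015 0 0 0;-1 0 0 0 0 0 0;-.1 0 0 0 0 0 0;.1 0 0 0 0 0 0;.3 0 0 0 0 0 0;.3 0 0 0 0 0 0;.3 0 0 0 0 0 0;.4 0 0 -.02 0 0 0;.4 0 0 -.03 0 0 0;.4 0 0 -.04 0 0 0;.4 0 0 -.04 0 0 0;.4 0 0 -.02 0 0 0;.4 0 0 0 0 0 0'
python3 ty.py;python3 sl.py;python3 -c "
from h import *
to(*jig(0,-.066),.18,91.7)"
```

```text
clock: 31.5
tool_pos: [0.5125, 0.3538, 0.1861]
eef_rot: [0.697, 0.717, 0.005, -0.0]
contact_force: [0.2, 0.9, -0.3]
opening: 0.703
finger_force: 0.0
275 ((481.23138427734375, 342.66180419921875), (181.2574462890625, 210.2932586669922), 12.811593055725098) [0.00085122 0.00634825 0.03103898]
slice at -0.066 [ 0.6205 -0.084 ] 74 [ 0.6199 -0.0848  0.0532] ((619.655029296875, -87.47842407226562), 19.9443416595459)
slice at 0.066 [0.6165 0.048 ] 1 [0.6107 0.0733 0.0522] ((610.7308349609375, 73.34583282470703), 9.999999747378752e-05)
turn [ 0.001 -0.001 -0.001] shift [-0.4381  0.0967  0.0012] t 31.6
```

```bash
python3 -m inch '.4 -.02 .004 0 0 0 0;.4 -.031 .007 0 0 0 0;.4 -.031 .007 0 0 0 0;.4 -.031 .007 0 0 0 0;.4 -.031 .007 0 0 0 0;.4 -.031 .007 0 0 0 0;.4 -.031 .007 0 0 0 0;.4 -.031 .007 0 0 0 0;.4 -.031 .007 0 0 0 0;.4 -.031 .007 0 0 0 0;.4 -.031 .007 0 0 0 0;.4 -.031 .007 0 0 0 0;.4 -.031 .007 0 0 0 0;.4 -.031 .007 0 0 0 0;.4 -.0151 .0017 0 0 0 0;.4 0 0 .02 0 0 0;.4 0 0 .03 0 0 0;.4 0 0 .03 0 0 0;.4 0 0 0 0 0 0;.4 0 0 0 0 0 0'
python3 ty.py;python3 -c "
from h import *
to(*jig(0,-.0665),.054,91.7)"
```

```text
clock: 33.27
tool_pos: [0.6176, -0.0839, 0.0977]
eef_rot: [0.697, 0.717, -0.002, -0.003]
contact_force: [-0.2, 0.7, 1.3]
opening: 0.695
finger_force: 0.0
2340 ((474.7057189941406, 351.17816162109375), (196.4085235595703, 160.7980194091797), 1.7075517177581787) [1.21681238e-05 4.79901553e-03 2.87742014e-02]
slice? 70 [155. 183.] [0.5106 0.3521 0.0248]
slice? 22 [135. 198.] [0.456  0.4263 0.0232]
turn [-0.002 -0.001 -0.   ] shift [-0.001   0.0012  0.0457] t 33.32
```

Slice 4 lies in the tray at (0.511,0.352), top at 0.025. The other blob at y 0.426 is the tray wall. Now slice 1.

```bash
python3 -m inch '.4 -.001 .0025 .018 0 0 0;.4 0 0 .015 0 0 0;.4 0 0 .008 0 0 0;.4 0 0 .004 0 0 0;.4 0 0 0 0 0 0;.4 0 0 0 0 0 0;-1 0 0 0 0 0 0;-1 0 0 0 0 0 0;-1 0 0 0 0 0 0;-1 0 0 0 0 0 0;-1 0 0 0 0 0 0;-1 0 0 0 0 0 0;-1 0 0 0 0 0 0' 30
python3 -m inch '-1 0 0 -.01 0 0 0;-1 0 0 -.02 0 0 0;-1 0 0 -.03 0 0 0;-1 0 0 -.03 0 0 0;-1 0 0 -.03 0 0 0;-1 0 0 0 0 0 0;-1 0 0 0 0 0 0'
python3 -c "
from h import *
to(.44,.348,.18,91.7)"
```

```text
clock: 34.4
tool_pos: [0.6225, -0.0849, 0.0556]
eef_rot: [0.697, 0.717, 0.0, -0.0]
contact_force: [-0.2, -1.3, 3.0]
opening: 0.396
finger_force: 30.0
clock: 34.98
tool_pos: [0.6235, -0.0847, 0.1776]
eef_rot: [0.697, 0.717, 0.002, 0.001]
contact_force: [-1.1, -1.1, -1.0]
opening: 0.395
finger_force: 30.0
turn [ 0.004 -0.001 -0.001] shift [ 0.4379 -0.1705 -0.0024] t 34.98
```

```bash
python3 -m inch '-1 .02 -.008 0 .004 0 0;-1 .03 -.0122 0 0 0 0;-1 .03 -.0122 0 0 0 0;-1 .03 -.0122 0 0 0 0;-1 .03 -.0122 0 0 0 0;-1 .03 -.0122 0 0 0 0;-1 .03 -.0122 0 0 0 0;-1 .03 -.0122 0 0 0 0;-1 .03 -.0122 0 0 0 0;-1 .03 -.0122 0 0 0 0;-1 .03 -.0122 0 0 0 0;-1 .03 -.0122 0 0 0 0;-1 .03 -.0122 0 0 0 0;-1 .03 -.0122 0 0 0 0;-1 .028 -.0122 0 0 0 0;-1 0 0 0 0 0 0;-1 0 0 .02 0 0 0;-1 0 0 .03 0 0 0;-1 0 0 .03 0 0 0;-1 0 0 0 0 0 0'
python3 -c "
from h import *
to(.432,.348,.0285,91.7)"
```

```text
clock: 36.65
tool_pos: [0.4281, 0.3441, 0.091]
eef_rot: [0.697, 0.717, -0.007, -0.001]
contact_force: [-1.4, -1.0, 0.0]
opening: 0.398
finger_force: 30.0
turn [-0.012  0.008 -0.   ] shift [0.0038 0.004  0.0625] t 36.65
```

```bash
python3 -m inch '-1 0 .002 .02 0 0 0;-1 0 0 .02 0 0 0;-1 0 0 .01 0 0 0;-1 0 0 .006 0 0 0;-1 0 0 .004 0 0 0;-1 0 0 .002 0 0 0;-1 0 0 0 0 0 0;-.1 0 0 0 0 0 0;.05 0 0 0 0 0 0;.05 0 0 0 0 0 0;.05 0 0 0 0 0 0;.05 0 0 -.02 0 0 0;.05 0 0 -.03 0 0 0;.05 0 0 -.04 0 0 0;.05 0 0 -.04 0 0 0;.05 0 0 -.02 0 0 0;.05 0 0 0 0 0 0'
python3 -m inch '0 -.03 0 0 0 0 0;0 -.03 0 0 0 0 0;0 -.03 0 0 0 0 0;0 -.03 0 0 0 0 0;0 -.03 0 0 0 0 0;0 -.03 0 0 0 0 0;0 0 0 0 0 0 0;0 0 0 0 0 0 0'
python3 ty.py;python3 mm.py;python3 -c "
from h import *
im,W=pts('top');save(im,'t9.png',(100,90,400,260),2.6)"
```

```text
clock: 38.07
tool_pos: [0.4347, 0.3503, 0.1892]
eef_rot: [0.697, 0.717, 0.003, -0.002]
contact_force: [0.9, -0.0, -0.9]
opening: 0.526
finger_force: 0.0
clock: 38.73
tool_pos: [0.438, 0.1657, 0.1835]
eef_rot: [0.698, 0.716, -0.002, -0.002]
contact_force: [0.3, 0.0, 0.9]
opening: 0.499
finger_force: 0.0
1724 ((475.95751953125, 319.0461120605469), (196.6005859375, 223.81793212890625), 1.9449249505996704) [8.69153185e-05 4.80786329e-03 2.85060138e-02]
slice? 69 [155. 183.] [0.5106 0.3522 0.0243]
slice? 23 [134. 196.] [0.4657 0.4266 0.0237]
slice? 64 [156. 205.] [0.4325 0.3448 0.0477]
plate (np.int32(2288), [346, 194], [0.4615, -0.3397, 0.0116], 'mean', [0.4606, -0.3381, 0.0101], 'LxW', 248, 148, 'yaw', 10.3)
blue (np.int32(125), [350, 194], [0.4599, -0.3415, 0.0549], 'mean', [0.4597, -0.3414, 0.0548], 'LxW', 68, 23, 'yaw', 10.3)
green (np.int32(799), [268, 199], [0.4376, -0.0245, 0.0033], 'mean', [0.4462, -0.0534, 0.0033], 'LxW', 235, 87, 'yaw', -85.1)Traceback (most recent call last):
  File "mm.py", line 5, in <module>
    h=blobs(im,W,(0,0,0),(180,255,45),(.055,.08),xr=(.36,.52),yr=(-.15,.15),amin=90)[0]
      ~~~~~~~~~~~~~~~~~~~~~~~~~~~~~~~~~~~~~~~~~~~~~~~~~~~~~~~~~~~~~~~~~~~~~~~~~~~~~~^^^
IndexError: list index out of range
```

View pics/t9.png

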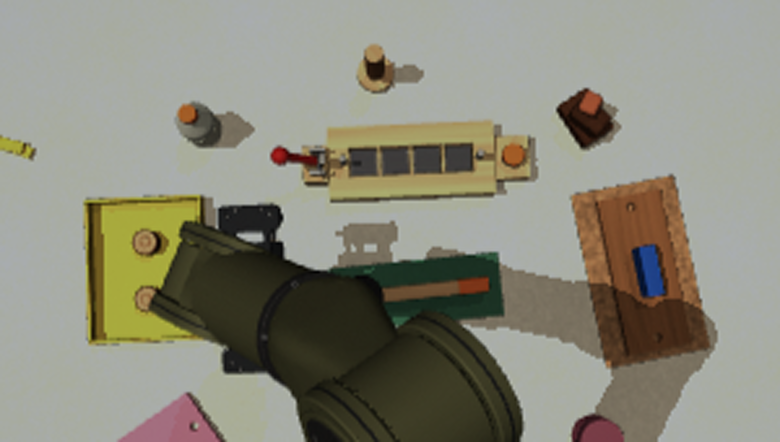

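Both slices are in the tray at (146,242) and (146,298), and the jig is empty. The arm hides the mallet head, so I move aside and check it once more.

```bash
python3 -m inch '0 .03 .02 -.01 0 0 0;0 .03 .02 -.01 0 0 0;0 .03 .02 -.01 0 0 0;0 .03 .02 -.01 0 0 0;0 .03 .02 -.01 0 0 0;0 .03 .01 -.01 0 0 0;0 .03 0 0 0 0 0;0 0 0 0 0 0 0;0 0 0 0 0 0 0;0 0 0 0 0 0 0'
python3 mm.py; python3 ty.py
```

```text
clock: 39.72
tool_pos: [0.5416, 0.3813, 0.2433]
eef_rot: [0.696, 0.718, -0.002, -0.001]
contact_force: [-0.1, -0.9, 0.6]
opening: 0.504
finger_force: 0.0
plate (np.int32(2286), [346, 194], [0.4618, -0.3395, 0.0122], 'mean', [0.4603, -0.3373, 0.0103], 'LxW', 246, 149, 'yaw', 10.6)
blue (np.int32(124), [350, 194], [0.4602, -0.3422, 0.055], 'mean', [0.46, -0.3413, 0.0549], 'LxW', 68, 24, 'yaw', 7.8)
green (np.int32(1043), [262, 202], [0.437, -0.0229, 0.0031], 'mean', [0.4374, -0.0315, 0.0032], 'LxW', 238, 88, 'yaw', -85.2)
(np.int32(226), [238, 204], [0.4297, 0.054, 0.0668], 'mean', [0.4297, 0.0524, 0.0668], 'LxW', 56, 56, 'yaw', 89.1)
[(np.int32(99), [277, 200], [0.4413, -0.0793, 0.0461], 'mean', [0.4426, -0.0844, 0.0458], 'LxW', 83, 18, 'yaw', -83.3)]
dist 0.13380377423675313 heading of handle -85.02654972675144 grip [ 0.43533512 -0.01075527] mid [ 0.43620206 -0.02071762]
292 ((486.89825439453125, 330.46844482421875), (205.45724487304688, 221.20179748535156), 7.645747184753418) [0.00032874 0.00632829 0.03213003]
```

Run:
```python
from h import *
im,W=pts('scene')
ok=True
for c in((.432,.349),(.511,.352)):
    p=W[np.hypot(W[...,0]-c[0],W[...,1]-c[1])<.012];z=np.nanmedian(p[:,2]) if len(p) else None;print(c,len(p),z)
    ok&=z is not None and z<.035
if ok: print(r.finish_job())
```

```text
(0.432, 0.349) 38 0.024656779083395135
(0.511, 0.352) 149 0.3178912700997732
```

```bash
python3 -c "
from plant import r
print(r.finish_job())"
```

```text
the job is handed in; nothing more can be done
None
```

I handed the job in at about 40 s on the robot clock and no verdict came back; the clamp is open, the plate is flat and centred on the cork mat, the peg is fully down, both slices that were present (1 and 4) are in the tray, the mallet is back on its mat, and I saw no sign of the glue bottle, branch or bark having moved.

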